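Tip a binder out of a packed desk rack and refile it

TASK

The red binder stands packed tight beside two others in the wooden desk rack. Tip it forward by its top edge until it leans on the rack's steel front bar, then grip it at its spine, lift it out and stand it upright in the empty black holder, squarely and with its spine towards the holder's open front. Leave the blue and the green binder standing in the rack, and leave the stapler and the calculator alone.

Things in the scene. Friction and masses are not known exactly. Their poses are not given: they have to be found in the camera images.
- binder_red: red ring binder, rigid block 100 mm deep (own x) x 44 thick (own y) x 195 tall (own z), 0.25 to 0.5 kg, centre of mass in its middle. Origin: centre of its underside; x points from spine (-50 mm) to fore edge (+50 mm), z up. Starts upright in one of the rack's three places, spine to the rack's open front, 1.5 mm from its neighbours: its sides cannot be gripped there
- binder_red_spine (a point): centre of the red binder's spine face (paper label, finger ring), 50 mm from its origin along its -x and 97.5 mm up
- binder_red_top (a point): middle of the red binder's top rear edge (fore edge, own x = +50 mm, z = 195 mm). The fore edge below it is free from behind down to the rack's back panel, 91 mm lower. Pulled forward here, the binder pivots on its lower front edge behind the rack's lip; below about 28 degrees it falls back, past that it falls on by itself and stays leaning on the rest bar
- binder_blue: blue binder, same size and build as the red one; stands in one of the other two places of the rack. Origin: centre of its underside; z up
- binder_green: green binder, same size and build as the red one; stands in one of the other two places of the rack. Origin: centre of its underside; z up
- rack: light wooden desk rack, fixed. Origin: centre of the bay, at desk height; x from the open front (-x) to the back, z up. Bay 106 mm deep (x -53 to +53), 138 wide, floor at z = 6 mm; three places at y = -45.5, 0, +45.5 mm. Side cheeks 8 mm thick, 120 tall; back panel x 53 to 61 mm, 110 tall; front lip x -58 to -53 mm, 12 tall. Binder tops are at z = 201 mm
- rack_bar (a point): middle of the rack's fixed steel rest bar, 10 mm in diameter, along the rack's y, at rack x = -83 mm, z = 60 mm, between two arms 72 mm tall that reach to x = -93 mm. A binder tipped on to it leans forward at about 33 degrees, its top well in front of its neighbours
- holder: empty black one-bay file holder, fixed. Origin: centre of its underside; x from the open front (-x) to the back, y across, z up. Floor 125 mm deep (x from -62 to +62 mm), its top at z = 6 mm; two side walls 60 mm tall, 66 mm apart inside; back wall 70 mm tall, its inner face at x = 57 mm; no wall in front
- stapler: black stapler, 38 x 165 x 50 mm, loose on the desk in front of the rack. Origin: centre of its underside
- desk_calculator: grey pocket calculator, 115 x 68 x 16 mm, loose on the desk behind the rack. Origin: centre of its underside

How it is judged:
On the way:
1. the red binder is tipped forward in the rack (over 29 degrees) with its foot still in the bay (angle between binder_red's own z axis and vertical between 0.51 and 0.85 rad and x of binder_red in the frame of rack between -0.08 and 0.05 m and z of binder_red in the frame of rack below 0.06 m), for 0.2 s.
At the end, for the whole second after the job is handed in: The red binder stands at rest on the holder's floor between its side walls, upright within 0.15 rad, square to it within 0.25 rad, its centre from 30 mm before to 20 mm behind the holder's centre, spine towards the open front (x of binder_red in the frame of holder between -0.03 and 0.02 m and y of binder_red in the frame of holder between -0.02 and 0.02 m and z of binder_red in the frame of holder between 0 and 0.014 m and angle between binder_red's own z axis and vertical below 0.15 rad and angle between the x axis of binder_red and the x axis of holder, either way round below 0.25 rad and x of binder_red_spine in the frame of holder below -0.03 m and linear speed of binder_red below 0.04 m/s and angular speed of binder_red below 0.4 rad/s); the robot touches nothing.
It fails at once if the blue binder is moved over 30 mm or tipped over 0.25 rad (distance of binder_blue from where it was at the start of the episode above 0.03 m or angle between binder_blue's own z axis and vertical above 0.25 rad).
It fails at once if the green binder is moved over 30 mm or tipped over 0.25 rad (distance of binder_green from where it was at the start of the episode above 0.03 m or angle between binder_green's own z axis and vertical above 0.25 rad).
It fails at once if the red binder is knocked over flat (angle between binder_red's own z axis and vertical above 1.2 rad).
It fails at once if the stapler or the calculator is moved over 40 mm (distance of any of stapler, desk_calculator from where it was at the start of the episode above 0.04 m).
It also fails if it takes over 64 s, if anything falls off the work surface, if the arm or the gripper's body presses on something with over 40 N, if the wrist force passes 120 N, or if a joint passes its speed limit or range.

ROBOT

A 7-joint arm with a two-finger parallel gripper is mounted at the origin on a cart in front of the work surface, level with it; the furniture and walls round the work are solid. World frame = base frame: x ahead of the robot, y to its left, z up, the work surface at z = 0. Lengths are in m, angles in rad, forces in N, time in s.
With the tool pointing down it reaches from about 0.4 to 0.85 m from the base axis. Payload 10.4 kg.
Tool frame: the origin (TCP) lies on the centre line of the jaws, within the pads' length; the fingertips stand 14 mm ahead of it and the grasp point (between the pads) lies 5 mm behind it (tip_reach is the z of the fingertips in the tool frame, in m); z points along the fingers, x is the direction in which the jaws open and shut, and the axes are right-handed (so a half turn about z gives the same grasp; the last joint's range is limited). The gripper opens to 87 mm and grips with 3 to 60 N. Pads are 19 mm wide; open, the fingers measure 117 mm over their backs; the gripper's body (75 mm by 190 mm) begins 51 mm behind the grasp point.
Start: joints at [-1.248, 0.332, -0.065, 1.46, 0.022, 1.35, -0.088], TCP at [0.212, 0.588, 0.237] pointing down, gripper open.
Joint ranges: [-2.6, 2.6], [-0.5, 2.12], [-1.47, 1.34], [0.16, 2.42], [-1.27, 4.41], [0.06, 2.06], [-2.6, 2.6]. Speed limits (rad/s): [2.22, 2.22, 2.79, 2.79, 3.14, 3.14, 3.14].

INTERFACE

Orientations are given as a unit quaternion [x, y, z, w].
In Python, from bench import * gives the robot as it stands.
- The arm moves only by the tool carry_out, never from a script. Its argument "rows" is a list of rows, each a list of 5 numbers: the closure, from -1 (fully open) to 1 (shut), so that 0 is half open, then the shift along the tool's x, y, z in units of 30 mm (1.0 is 30 mm), then the turn about the tool's z in units of 5 degrees (1.0 is 5 degrees). In form: [[jaw, x, y, z, turn], ...]. A call has 1 to 20 rows; each row shifts and turns the pose as measured when the row begins, along the tool's axes as they then stand; what a row does not reach is not made up. A row lasts 1/12 s, in which the tool goes at most 41.7 mm and 7.16 degrees, less where a joint would pass 70% of its speed; a pose out of reach is approached as far as the arm can. A call is refused whole if a number of a shift passes 1 or a number of a turn 1, either way. A call with a gripper value outside its range is refused whole. The fingers move at their own pace and stop on an object; "force" is the grip in N (left out, the last holds). Time passes only in rows, so rows that do not move let the fingers close. It gives the time, the measured TCP pose, the force and the opening at its end, in the units of the state.
- read_state(): the state, without advancing time (a new reading comes with each control period).
- camera(name): name is "side" or "top" or "wrist"; returns the picture (384x512x3 uint8, blue, green, red); there is no depth.
- camera_info(name): a dict with "fx", "fy", "cx", "cy" (pixels), "extrinsics" (4x4, takes a point from camera to world coordinates); the wrist camera has in their place "tool_from_camera" (4x4, takes a point from camera to tool coordinates, whose origin is the TCP and whose axes are the tool frame's). Camera axes: x right, y down, z forward; pixel columns grow to the right and rows downward; lengths in m; the calibration is good to about 2 mm. The wrist camera is an equidistant fisheye: a pixel r from the principal point sees the ray r / f radians off the axis. A picture is of the moment at which its call begins: read the wrist's pose just before it. camera_info takes no time and is no camera call.
- close_job(): hands the job in, once; it reports no verdict.
Trained networks look in the newest picture that a camera, given by its name, has taken for a name from the list of things; names that differ only in an ending like _2 or _b are one class to them, and where a whole thing is asked for, a point or a joint stands for the part that bears it (a point fixed in the world has none). Each returns a list of dicts, best first, with "conf" (0 to 1); they miss things now and then, are a little off and sometimes report something else, mostly with a low value. They report only what shows in the picture. A call takes as long as a camera call.
- recognise(query, camera): "box" ([centre column, centre row, width, height] in pixels, round what is visible of it).
- silhouettes(query, camera): "mask" (384x512 bool, what is visible of it) and "box" ([centre column, centre row, width, height] in pixels, round what is visible of it).
- pinpoint(query, camera): "xy" ([column, row] in pixels: a listed point, or the origin of a listed thing).
The state is a dict: "time": time; "joint_positions": joint angles; "joint_vel": joint speeds; "joint_torque": joint torques, N m; "ee_pos": TCP position; "eef_rot": TCP orientation; "ft_force": force on the tool from outside, world axes, zero at the start; "torque": the same for the moment, N m; "width": finger opening in m.
Only numpy, scipy, OpenCV 4.12 (cv2) and the standard library are available. Lean on these libraries where they do the work, as an engineer would, in place of code of your own. Each camera call takes 0.05 s, during which the arm holds its last target. There are 200 camera calls.

## Working session

There is one attempt and no reset: what is moved stays moved. The work goes in short steps, Python scripts to look and compute and a tool call to move; the robot and the scene stay as the last step left them, time stands still between calls to the robot, and variables do not carry over. Pictures are saved under pics/ and viewed, about 8 in all and at most 12, crops included, and the job is handed in when it is done.

Besides the shell and the picture viewer there is one more tool, called after ">>>" by a JSON object that holds its "op" and its "data". carry_out: Moves the arm, as the interface text tells. Its arguments: {"type":"object","properties":{"rows":{"type":"array","items":{"type":"array","items":{"type":"number"}}},"force":{"type":"number"}},"required":["rows"]}

```bash
ls; mkdir -p pics
python3 - <<'E'
from bench import *
import cv2,numpy as np
s=read_state();print(s)
ims=[]
for c in ("side","top"):
    im=camera(c);cv2.imwrite(f"pics/{c}0.png",im)
    i=camera_info(c);print(c,i)
    for q in ("binder_red","binder_red_spine","binder_red_top","binder_blue","binder_green","rack","rack_bar","holder","stapler","desk_calculator"):
        r=pinpoint(q,c);print(q,[(np.round(x["xy"]).tolist(),round(x["conf"],2)) for x in r[:2]])
E
```

```text
pics
{'time': 0.0, 'joint_positions': array([-1.24762038,  0.33287958, -0.06470667,  1.46095908,  0.02161992,
        1.34989356, -0.08848993]), 'joint_vel': array([-1.95575737e-05,  5.68245318e-04,  1.70044892e-04, -2.72526686e-05,
        5.61375183e-04,  3.20487115e-04, -1.77256489e-03]), 'joint_torque': array([-6.13791872e-04, -6.23245668e+01,  2.45575811e-02, -3.89895201e+01,
       -6.12824271e-02,  3.96584999e-02,  1.39805738e-04]), 'ee_pos': array([0.21171001, 0.58765339, 0.23574065]), 'eef_rot': array([ 8.18195110e-01,  5.74940206e-01, -5.65130034e-04,  4.48769679e-04]), 'ft_force': array([ 0.82365073,  0.95364901, -0.57399591]), 'torque': array([ 0.02022317, -0.03007243,  0.03092602]), 'width': 0.08660887435973122}
side {'fx': 433.1991531903272, 'fy': 433.1991531903272, 'cx': 257.51904159939636, 'cy': 188.3528335045848, 'extrinsics': array([[ 0.95699628, -0.22741726,  0.18010973,  0.39287619],
       [-0.28992786, -0.77116658,  0.56678386, -0.55954272],
       [ 0.00999817, -0.59462888, -0.80393814,  1.04001129],
       [ 0.        ,  0.        ,  0.        ,  1.        ]])
[... 397 characters left out ...]
7, 'cx': 259.2335812118755, 'cy': 186.68796027087365, 'extrinsics': array([[ 0.42712505, -0.71113395,  0.55843773,  0.03219691],
       [-0.90417141, -0.34014478,  0.25840975, -0.18442751],
       [ 0.00618573, -0.6152967 , -0.78827134,  0.93870476],
       [ 0.        ,  0.        ,  0.        ,  1.        ]])}
binder_red [([272.0, 219.0], 0.81), ([287.0, 228.0], 0.69)]
binder_red_spine []
binder_red_top [([284.0, 165.0], 0.84)]
binder_blue [([301.0, 234.0], 0.56)]
binder_green [([287.0, 230.0], 0.87)]
rack [([287.0, 228.0], 0.96)]
rack_bar [([278.0, 239.0], 0.9), ([261.0, 295.0], 0.6)]
holder [([193.0, 217.0], 0.57)]
stapler [([260.0, 296.0], 0.55)]
desk_calculator [([330.0, 187.0], 0.88)]
```

```bash
python3 - <<'E'
import cv2,numpy as np
a=cv2.imread("pics/side0.png");b=cv2.imread("pics/top0.png")
f=lambda x:cv2.resize(x[120:320,150:370],None,fx=1.8,fy=1.8,interpolation=2)
cv2.imwrite("pics/v1.png",np.hstack([f(a),f(b)]))
E
cat > h.py <<'E'
from bench import *
import cv2,numpy as np
from scipy.spatial.transform import Rotation as R
def ray(c,uv):
    i=camera_info(c);E=i["extrinsics"];d=E[:3,:3]@np.array([(uv[0]-i["cx"])/i["fx"],(uv[1]-i["cy"])/i["fy"],1]);return E[:3,3],d/np.linalg.norm(d)
def atz(c,uv,z):
    o,d=ray(c,uv);return o+d*(z-o[2])/d[2]
def tri(uvs):
    A=0;b=0
    for c,uv in uvs.items():
        o,d=ray(c,uv);P=np.eye(3)-np.outer(d,d);A=A+P;b=b+P@o
    return np.linalg.solve(A,b)
def proj(c,p):
    i=camera_info(c);E=i["extrinsics"];q=E[:3,:3].T@(np.asarray(p)-E[:3,3]);return np.array([q[0]/q[2]*i["fx"]+i["cx"],q[1]/q[2]*i["fy"]+i["cy"]])
E
python3 - <<'E'
from h import *
np.set_printoptions(precision=4,suppress=True)
print("top",tri({"side":(284,182),"top":(284,165)}),atz("side",(284,182),.201),atz("top",(284,165),.201))
print("bar",atz("side",(238,237),.06),atz("top",(278,239),.06))
print("rack",atz("side",(268,244),0),atz("top",(287,228),0))
print("holder",atz("side",(210,175),0),atz("top",(193,217),0))
print("blue",atz("side",(274,253),.006),"green",atz("top",(287,230),.006),"red",atz("top",(272,219),.006))
print("stapler",atz("side",(193,268),0),"calc",atz("top",(330,187),0),atz("side",(338,241),0))
print("spine",atz("side",(247,213),.1035))
E
```

```text
top [0.648  0.0321 0.199 ] [0.6483 0.0321 0.201 ] [0.6451 0.0305 0.201 ]
bar [ 0.5183 -0.0047  0.06  ] [ 0.519  -0.0147  0.06  ]
rack [ 0.5986 -0.0151  0.    ] [ 0.5963 -0.0119  0.    ]
holder [0.5015 0.2632 0.    ] [0.5131 0.2492 0.    ]
blue [ 0.6045 -0.0489  0.006 ] green [ 0.5866 -0.0156  0.006 ] red [0.6021 0.0377 0.006 ]
stapler [ 0.3881 -0.0273  0.    ] calc [ 0.7905 -0.0745  0.    ] [ 0.7857 -0.0609  0.    ]
spine [0.5537 0.0327 0.1035]
```

View pics/v1.png

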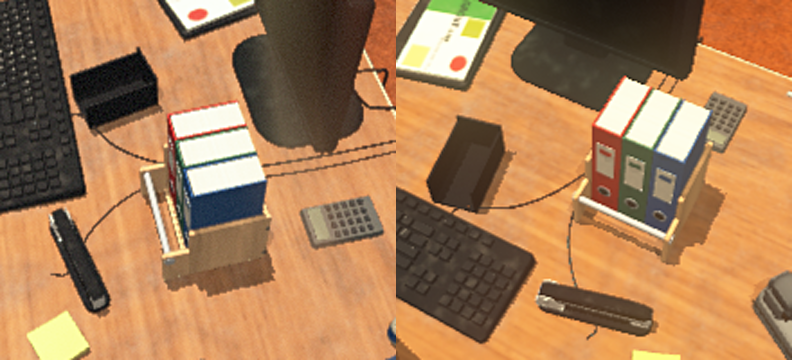

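The views show red leftmost at the holder side, then green, then blue. The bar faces the robot, with the monitor behind the rack and the stapler in front. Next I'll fit the rack and holder poses to the silhouettes.

```bash
cat > fit.py <<'E'
from h import *
from scipy.optimize import minimize
def box(x0,x1,y0,y1,z0,z1): return np.array([[x,y,z] for x in(x0,x1) for y in(y0,y1) for z in(z0,z1)])
HOLD=[box(-.062,.062,-.036,.036,0,.006),box(-.062,.062,.033,.036,0,.06),box(-.062,.062,-.036,-.033,0,.06),box(.057,.062,-.036,.036,0,.07)]
RACK=[box(-.05,.05,-.0675,.0675,.006,.201),box(-.058,.061,-.077,-.069,0,.12),box(-.058,.061,.069,.077,0,.12),box(.053,.061,-.077,.077,0,.11),box(-.058,-.053,-.077,.077,0,.012)]
def rend(c,boxes,p):
    m=np.zeros((384*4,512*4),np.uint8);C,S=np.cos(p[2]),np.sin(p[2])
    for b in boxes:
        w=np.c_[p[0]+C*b[:,0]-S*b[:,1],p[1]+S*b[:,0]+C*b[:,1],b[:,2]]
        q=np.array([proj(c,v) for v in w])*4+1.5
        cv2.fillConvexPoly(m,cv2.convexHull(np.round(q).astype(np.int32)),255)
    return cv2.resize(m,(512,384),interpolation=cv2.INTER_AREA)/255.
def fit(boxes,masks,x0):
    def f(p):
        return sum(np.abs(rend(c,boxes,p)-m).sum()/m.sum() for c,m in masks.items())
    best=None
    for y in x0[2]:
        p0=np.array([x0[0],x0[1],y])
        r=minimize(f,p0,method="Nelder-Mead",options=dict(initial_simplex=p0+np.vstack([np.zeros(3),np.diag([.015,.015,.2])]),xatol=2e-4,fatol=1e-3,maxiter=120))
        print(y,np.round(r.x,4),round(r.fun,3))
        if best is None or r.fun<best.fun: best=r
    return best
E
python3 - <<'E'
from fit import *
H={};K={}
for c in("side","top"):
    camera(c)
    r=silhouettes("holder",c);print([(x["conf"],x["box"]) for x in r[:2]]);H[c]=r[0]["mask"].astype(float)
    u=np.zeros((384,512),bool)
    for q in("rack","binder_red","binder_green","binder_blue"):
        r=silhouettes(q,c);print(c,q,[(round(x["conf"],2),np.round(x["box"]).tolist()) for x in r[:2]])
        if r: u|=r[0]["mask"]
    K[c]=u.astype(float)
np.savez("masks.npz",Hs=H["side"],Ht=H["top"],Ks=K["side"],Kt=K["top"])
a=fit(HOLD,H,(.507,.256,[-.6,0,.6]))
b=fit(RACK,K,(.6,-.013,[-.1,.1]))
np.savez("fit.npz",h=a.x,r=b.x)
v=[]
for c in("side","top"):
    im=camera(c)
    for bx,p in((HOLD,a.x),(RACK,b.x)):
        for bb in bx:
            m=(rend(c,[bb],p)>.5).astype(np.uint8);cs,_=cv2.findContours(m,0,2);cv2.drawContours(im,cs,-1,(255,255,0),1)
    v.append(cv2.resize(im[120:320,150:370],None,fx=1.8,fy=1.8,interpolation=2))
cv2.imwrite("pics/v2.png",np.hstack(v))
# monitor foot
for uv in((280,140),(342,203),(330,205)):print("foot",atz("side",uv,0))
E
```

```text
[(0.94, [212.1, 168.9, 52.2, 41.6])]
side rack [(0.68, [266.0, 242.0, 76.0, 67.0])]
side binder_red [(0.71, [264.0, 203.0, 45.0, 54.0])]
side binder_green [(0.79, [269.0, 220.0, 46.0, 57.0])]
side binder_blue [(0.69, [263.0, 204.0, 44.0, 58.0]), (0.63, [274.0, 233.0, 48.0, 53.0])]
[(0.98, [190.1, 212.8, 42.3, 57.7])]
top rack [(0.63, [287.0, 233.0, 77.0, 68.0])]
top binder_red [(0.57, [274.0, 198.0, 30.0, 72.0]), (0.42, [287.0, 234.0, 74.0, 65.0])]
top binder_green [(0.87, [289.0, 207.0, 38.0, 71.0])]
top binder_blue [(0.67, [307.0, 212.0, 40.0, 77.0])]Traceback (most recent call last):
  File "<stdin>", line 12, in <module>
  File "fit.py", line 19, in fit
    r=minimize(f,p0,method="Nelder-Mead",options=dict(initial_simplex=p0+np.vstack([np.zeros(3),np.diag([.015,.015,.2])]),xatol=2e-4,fatol=1e-3,maxiter=120))
    res = _minimize_neldermead(fun, x0, args, callback, bounds=bounds,
                               **options)
    fxcc = func(xcc)
    fx = function(np.copy(x), *(wrapper_args + args))
  File "fit.py", line 15, in f
    return sum(np.abs(rend(c,boxes,p)-m).sum()/m.sum() for c,m in masks.items())
  File "fit.py", line 15, in <genexpr>
    return sum(np.abs(rend(c,boxes,p)-m).sum()/m.sum() for c,m in masks.items())
                      ~~~~^^^^^^^^^^^
  File "fit.py", line 10, in rend
    q=np.array([proj(c,v) for v in w])*4+1.5
                ~~~~^^^^^
  File "h.py", line 14, in proj
    i=camera_info(c);E=i["extrinsics"];q=E[:3,:3].T@(np.asarray(p)-E[:3,3]);return np.array([q[0]/q[2]*i["fx"]+i["cx"],q[1]/q[2]*i["fy"]+i["cy"]])
ValueError: time passes only in moves, steps and waits
```

View pics/side0.png

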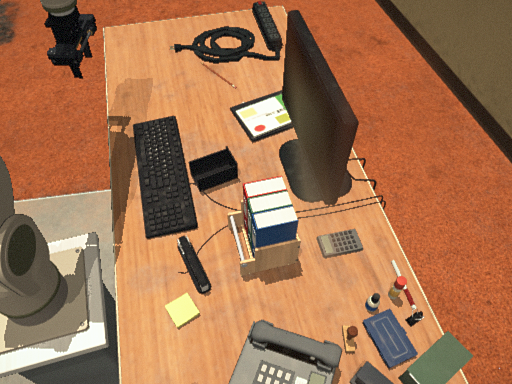

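The camera_info lookups seem to be limited, so I'll cache them.

```bash
python3 - <<'E'
s=open("h.py").read().replace("camera_info(c)","CI(c)").replace("def ray","import functools\nCI=functools.lru_cache(None)(lambda c:camera_info(c))\ndef ray",1)
open("h.py","w").write(s)
E
python3 - <<'E'
from fit import *
H={};K={};I={}
for c in("side","top"):
    I[c]=camera(c)
M=np.load("masks.npz")if __import__("os").path.exists("masks.npz") else None
H=dict(side=M["Hs"],top=M["Ht"]);K=dict(side=M["Ks"],top=M["Kt"])
for x in silhouettes("binder_blue","side")[:2]:K["side"]=np.maximum(K["side"],x["mask"])
a=fit(HOLD,H,(.507,.256,[-.6,0,.6]))
b=fit(RACK,K,(.6,-.013,[-.1,.1]))
np.savez("fit.npz",h=a.x,r=b.x)
v=[]
for c in("side","top"):
    im=I[c]
    for bx,p in((HOLD,a.x),(RACK,b.x)):
        for bb in bx:
            m=(rend(c,[bb],p)>.5).astype(np.uint8);cs,_=cv2.findContours(m,0,2);cv2.drawContours(im,cs,-1,(255,255,0),1)
    v.append(cv2.resize(im[120:320,150:370],None,fx=1.8,fy=1.8,interpolation=2))
cv2.imwrite("pics/v2.png",np.hstack(v))
for uv in((280,150),(350,180),(315,203)):print("foot",atz("side",uv,0))
E
```

```text
-0.6 [0.5118 0.2561 0.1667] 0.099
0 [0.5123 0.256  0.1581] 0.101
0.6 [0.5121 0.2562 0.1648] 0.1
-0.1 [ 0.5945 -0.0124 -0.0638] 0.207
0.1 [ 0.5949 -0.0123 -0.0571] 0.205
foot [0.73906074 0.29933031 0.        ]
foot [0.90449784 0.12441083 0.        ]
foot [0.77135783 0.07534682 0.        ]
```

View pics/v2.png

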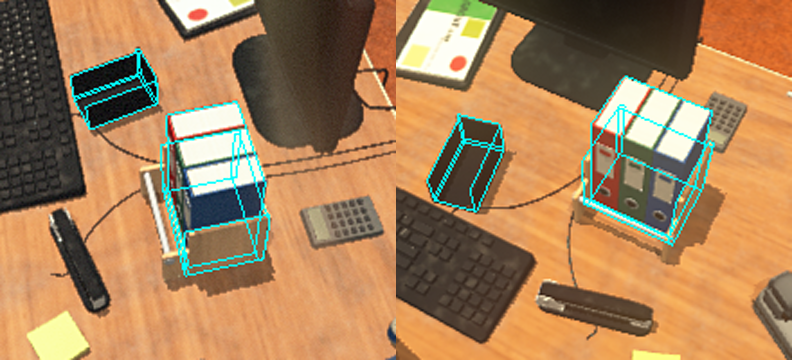

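Run:
```python
from fit import *
M=np.load("masks.npz");K=dict(side=M["Ks"],top=M["Kt"])
camera("side")
for x in silhouettes("binder_blue","side")[:2]:K["side"]=np.maximum(K["side"],x["mask"])
A=RACK+[box(-.093,-.058,-.077,-.069,0.01,.072),box(-.093,-.058,.069,.077,0.01,.072),box(-.088,-.078,-.07,.07,.055,.065)]
b=fit(A,K,(.598,-.013,[-.1,.1]))
```

```text
-0.1 [ 0.5963 -0.0126 -0.0384] 0.121
0.1 [ 0.5963 -0.0126 -0.0433] 0.122
```

>>> {"op": "carry_out", "data": {"rows": [[1,0,0,-1,-1],[1,0,0,-1,-1],[1,0,0,-1,-1],[1,0,0,0,-0.4],[1,0,0,0,0]]}}

```text
time: 2.37
ee_pos: [0.2114, 0.587, 0.3286]
eef_rot: [0.719, 0.695, -0.002, 0.001]
ft_force: [0.6, 0.7, -1.8]
width: 0.0614
```

>>> {"op": "carry_out", "data": {"rows": [[1,-0.9,0.79,0,0],[1,-0.9,0.79,0,0],[1,-0.9,0.79,0,0],[1,-0.9,0.79,0,0],[1,-0.9,0.79,0,0],[1,-0.9,0.79,0,0],[1,-0.9,0.79,0,0],[1,-0.9,0.79,0,0],[1,-0.9,0.79,0,0],[1,-0.9,0.79,0,0],[1,-0.9,0.79,0,0],[1,-0.9,0.79,0,0],[1,-0.9,0.79,0,0],[1,-0.9,0.79,0,0],[1,-0.9,0.79,0,0],[1,-0.9,0.79,0,0],[1,-0.9,0.79,0,0],[1,-0.9,0.79,0,0],[1,0,0,0,0]]}}

```text
time: 3.95
ee_pos: [0.626, 0.0558, 0.3154]
eef_rot: [0.728, 0.686, -0.009, -0.001]
ft_force: [0.3, -0.1, 0.5]
width: 0.0005
```

>>> {"op": "carry_out", "data": {"rows": [[1,-0.26,0.5,0,-0.2],[1,-0.26,0.5,0,0],[1,-0.26,0.5,0,0],[1,0,0,1,0],[1,0,0,0,0]]}}

```text
time: 4.37
ee_pos: [0.6713, 0.0246, 0.28]
eef_rot: [0.726, 0.687, -0.011, -0.001]
ft_force: [-1.3, 0.1, -1.3]
width: -0.0
```

Run:
```python
from h import *
s=read_state();print(s["ee_pos"],R.from_quat(s["eef_rot"]).as_matrix().round(3).tolist())
a=camera("side");b=camera("top");w=camera("wrist")
f=lambda x:cv2.resize(x[100:300,200:380],(360,400),interpolation=2)
cv2.imwrite("pics/v3.png",np.hstack([f(a),f(b)]))
```

```text
[0.67127121 0.02456617 0.27995065] [[0.055, 0.998, -0.018], [0.998, -0.055, -0.014], [-0.015, -0.018, -1.0]]
```

View pics/v3.png

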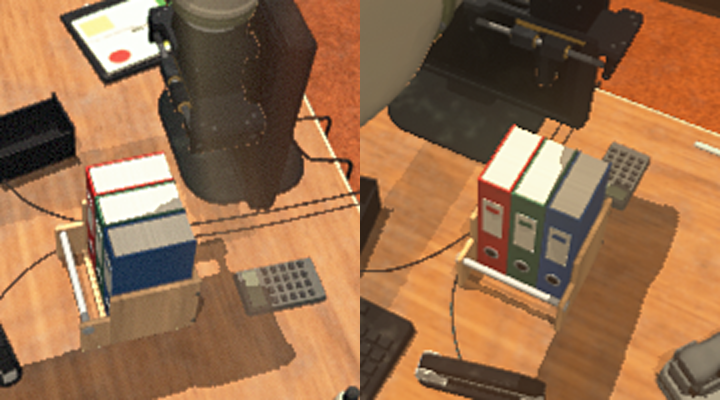

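Run:
```python
from h import *
s=read_state()
print((proj("side",s["ee_pos"])-[200,100])*2,(proj("top",s["ee_pos"])-[200,100])*2)
w=camera("wrist");cv2.imwrite("pics/w4.png",w);print(pinpoint("binder_red_top","wrist"),CI("wrist"))
```

```text
[194.91248261 117.62586502] [185.22022388  68.00650588]
[{'xy': [261.4, 169.1], 'conf': 0.85}] {'fx': 297.3186396354542, 'fy': 297.3186396354542, 'cx': 256.11922007612475, 'cy': 189.35248461472048, 'tool_from_camera': array([[ 9.99999800e-01, -6.24069847e-04,  1.06417984e-04,
        -7.02046933e-04],
       [ 5.63494983e-04,  9.54038424e-01,  2.99683779e-01,
        -8.19826555e-02],
       [-2.88550456e-04, -2.99683659e-01,  9.54038585e-01,
        -1.49788067e-01],
       [ 0.00000000e+00,  0.00000000e+00,  0.00000000e+00,
         1.00000000e+00]])}
```

View pics/w4.png

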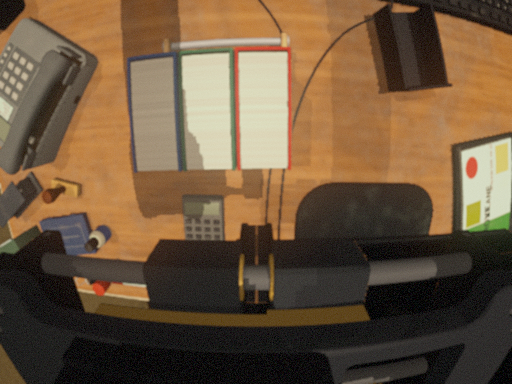

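>>> {"op": "carry_out", "data": {"rows": [[1,0.1,0,0.8,0],[1,0,0,0.8,0],[1,0,0,0.8,0],[1,0,0,0.6,0],[1,0,0,0,0]], "force": 20}}

```text
time: 5.03
ee_pos: [0.6754, 0.0307, 0.2047]
eef_rot: [0.725, 0.689, -0.001, 0.005]
ft_force: [-0.8, -0.8, -0.8]
width: 0.0003
```

>>> {"op": "carry_out", "data": {"rows": [[1,0,0,0.5,0],[1,0,-0.3,0,0],[1,0,-0.3,0,0],[1,0,-0.3,0,0],[1,0,-0.3,0,0],[1,0,-0.3,0,0],[1,0,-0.3,0,0]]}}

```text
time: 5.62
ee_pos: [0.6231, 0.0355, 0.2036]
eef_rot: [0.724, 0.69, 0.006, 0.01]
ft_force: [0.7, 0.4, 1.1]
width: 0.0006
```

Run:
```python
from h import *
s=read_state();print(s["ee_pos"],s["ft_force"])
a=camera("side");b=camera("top")
f=lambda x:cv2.resize(x[100:300,200:380],(360,400),interpolation=2)
cv2.imwrite("pics/v5.png",np.hstack([f(a),f(b)]))
for c in("side","top"):print([(x["xy"],x["conf"]) for x in pinpoint("binder_red_top",c)])
```

```text
[0.62307445 0.03545577 0.20362596] [0.74799006 0.42125783 1.13764449]
[([270.7, 182.9], 0.67)]
[([280.3, 169.3], 0.89)]
```

View pics/v5.png

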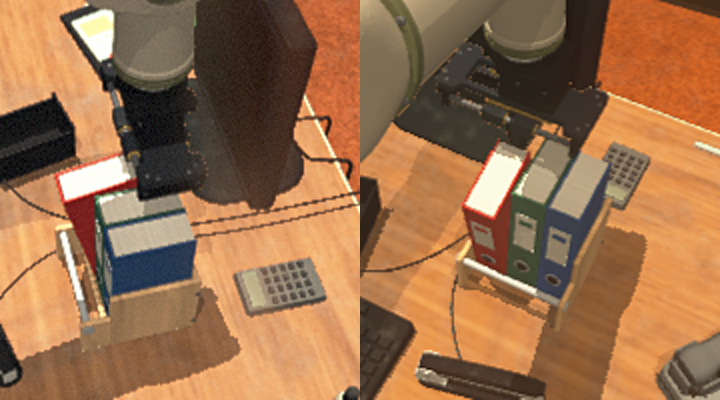

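The red binder is tipping cleanly (top edge near (280,169) in the top view), with green and blue still standing. I'll keep going.

>>> {"op": "carry_out", "data": {"rows": [[1,0,-0.3,0,0],[1,0,-0.3,0,0],[1,0,-0.3,0,0],[1,0,-0.3,0,0],[1,0,-0.3,0,0],[1,0,-0.3,0,0],[1,0,-0.3,0,0],[1,0,-0.3,0,0],[1,0,0,0,0],[1,0,0,0,0]]}}

```text
time: 6.65
ee_pos: [0.5446, 0.0388, 0.2]
eef_rot: [0.724, 0.69, 0.005, 0.009]
ft_force: [-0.3, -0.2, -0.3]
width: 0.0007
```

Run:
```python
from h import *
for c in("side","top"):
    camera(c)
    for q in("binder_red_top","binder_red_spine","binder_red"):print(c,q,[(x["xy"],x["conf"]) for x in pinpoint(q,c)])
    # predicted top for theta
    for th in(20,25,28,33):
        t=np.radians(27.1-th);xr=-.05+.219*np.sin(t);z=.006+.219*np.cos(t)
        print(th,proj(c,[.5963+.9992*xr+.041*.0455,-.0126-.041*xr+.0455,z]).round(1))
```

```text
side binder_red_top [([229.1, 190.6], 0.83)]
side binder_red_spine [([232.3, 224.8], 0.65)]
side binder_red [([267.2, 240.0], 0.56)]
20 [255.1 182.7]
25 [247.3 183.8]
28 [242.6 184.8]
33 [234.7 186.6]
top binder_red_top [([259.7, 200.5], 0.83)]
top binder_red_spine [([258.9, 235.3], 0.83)]
top binder_red [([277.1, 206.8], 0.75)]
20 [271.8 178.2]
25 [268.3 183.3]
28 [266.1 186.7]
33 [262.3 192.7]
```

Run:
```python
from h import *
T=tri({"side":(229.1,190.6),"top":(259.7,200.5)});S=tri({"side":(232.3,224.8),"top":(258.9,235.3)})
f=lambda p:(np.array([[.9992,-.041],[.041,.9992]])@(p[:2]-[.5963,-.0126])).round(4).tolist()+[p[2].round(4)]
print(T,f(T),S,f(S)); d=T-S;print(np.linalg.norm(d))
# expected |d|: (100,97.5)->angle
a=np.arctan2(d[0],d[2]);print("tilt",np.degrees(np.arctan2(.1,.0975)-a))
```

```text
[0.51146334 0.03613159 0.21187609] [-0.0868, 0.0452, np.float64(0.2119)] [0.5134406  0.03853979 0.05197365] [-0.0849, 0.0477, np.float64(0.052)]
0.1599327948172372
tilt 46.43367568847835
```

>>> {"op": "carry_out", "data": {"rows": [[1,0,0.4,-1,0],[1,0,0,-1,0],[-1,0,0,-1,0],[-1,0,0,-0.3,0],[-1,0,0,0,0]]}}

```text
time: 7.47
ee_pos: [0.5547, 0.0383, 0.3005]
eef_rot: [0.724, 0.689, 0.002, 0.008]
ft_force: [0.2, 0.6, -0.8]
width: 0.013
```

Run:
```python
from h import *
P={}
for c in("side","top"):
    im=camera(c);P[c]=im
    for q in("binder_red_top","binder_red_spine"):print(c,q,[(np.round(x["xy"],1).tolist(),x["conf"]) for x in pinpoint(q,c)[:1]])
s=read_state();print(s["ee_pos"],R.from_quat(s["eef_rot"]).as_matrix().round(3).tolist())
f=lambda x:cv2.resize(x[140:290,180:320],(420,450),interpolation=2)
cv2.imwrite("pics/v6.png",np.hstack([f(P["side"]),f(P["top"])])[:,:800])
```

```text
side binder_red_top [([230.8, 192.3], 0.58)]
side binder_red_spine [([229.8, 222.6], 0.58)]
top binder_red_top [([259.5, 203.6], 0.65)]
top binder_red_spine [([258.6, 232.0], 0.71)]
[0.55329489 0.03816083 0.29708984] [[0.05, 0.999, 0.008], [0.999, -0.049, -0.01], [-0.01, 0.009, -1.0]]
```

View pics/v6.png

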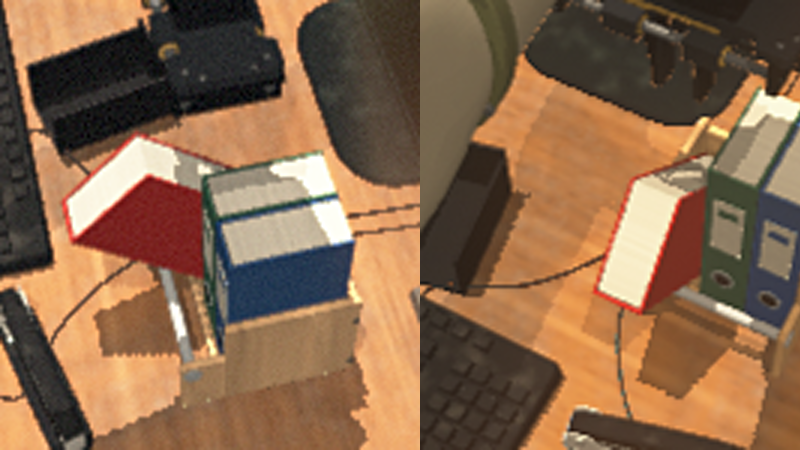

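```bash
cat > rf.py <<'E'
from h import *
from scipy.optimize import least_squares
def pose(p):  # x,y,z origin, yaw, forward tilt
    return R.from_euler("ZY",[p[3],-p[4]])
def solve(obs,p0):
    def f(p):
        r=pose(p);return np.concatenate([proj(c,p[:3]+r.apply(b))-uv for c,b,uv in obs])
    s=least_squares(f,p0,loss="soft_l1",x_scale=[.01,.01,.01,.1,.1]);return s.x,f(s.x)
E
python3 - <<'E'
from rf import *
RL,FL,FR,RR=[.05,.022,.195],[-.05,.022,.195],[-.05,-.022,.195],[.05,-.022,.195]
S=lambda u,v:np.array([180+u/3,140+v/3]);T=lambda u,v:np.array([180+(u-420)/3,140+v/3])
obs=[("side",RL,S(137,135)),("side",FL,S(65,205)),("side",FR,S(72,241)),("side",RR,S(148,176)),("top",RL,T(632,180)),("top",FL,T(598,292)),("top",FR,T(642,312)),("top",RR,T(678,190))]
p,e=solve(obs,[.6,.033,.01,-.04,.6]);print(p.round(4),np.degrees(p[3:]),e.round(1))
r=pose(p)
np.save("red.npy",p)
for n,b in dict(topc=[0,0,.195],rear=[.05,0,.195],front=[-.05,0,.195],com=[0,0,.0975],sp=[-.05,0,.0975],foot=[-.05,0,0],heel=[.05,0,0]).items():print(n,(p[:3]+r.apply(b)).round(4))
E
```

```text
[ 0.6206  0.0351  0.0421 -0.0184  0.8453] [-1.05250636 48.4307402 ] [-0.3 -0.5 -0.6 -0.3  0.6  2.1  0.3  0.3 -0.6 -1.5 -1.5 -0.5  0.2  0.
  1.   2. ]
topc [0.4747 0.0378 0.1715]
rear [0.5079 0.0372 0.2089]
front [0.4416 0.0384 0.1341]
com [0.5477 0.0364 0.1068]
sp [0.5145 0.0371 0.0694]
foot [0.5874 0.0357 0.0047]
heel [0.6538 0.0345 0.0795]
```

The binder now leans at about 48°, with its foot in the bay and its heel at the back panel. I'll move over its top and open the gripper for a vertical grip near the top middle.

>>> {"op": "carry_out", "data": {"rows": [[-1,-0.03,-0.6,0,0],[-1,-0.03,-0.6,0,0],[-1,-0.03,-0.6,0,0],[-1,0,-0.5,0,0],[-1,0,0,0,0],[-1,0,0,0,0],[-1,0,0,0,0]]}}

```text
time: 8.35
ee_pos: [0.4799, 0.0386, 0.2901]
eef_rot: [0.724, 0.69, -0.005, 0.005]
ft_force: [0.5, -0.5, 0.2]
width: 0.0821
```

Run:
```python
from rf import *
s=read_state();print(s["ee_pos"],s["width"]);Q=R.from_quat(s["eef_rot"]);print(Q.as_matrix().round(3).tolist())
w=camera("wrist");cv2.imwrite("pics/w7.png",w)
p=np.load("red.npy")
E=CI("wrist")["tool_from_camera"]
def pw(P):
    t=Q.inv().apply(P-s["ee_pos"]);c=E[:3,:3].T@(t-E[:3,3]);th=np.arctan2(np.hypot(*c[:2]),c[2]);h=c[:2]/np.hypot(*c[:2]);return np.array([CI("wrist")["cx"],CI("wrist")["cy"]])+297.3*th*h
for n,b in dict(RL=[.05,.022,.195],FL=[-.05,.022,.195],FR=[-.05,-.022,.195],RR=[.05,-.022,.195]).items():
    q=pw(p[:3]+pose(p).apply(b));print(n,q.round());cv2.circle(w,tuple(int(v) for v in q),3,(255,255,0),-1)
cv2.imwrite("pics/w7.png",w)
```

```text
[0.4799147  0.03858919 0.29005626] 0.08210373936258254
[[0.049, 0.999, -0.0], [0.999, -0.049, -0.014], [-0.014, 0.0, -1.0]]
RL [284. 230.]
FL [278. 140.]
FR [236. 142.]
RR [233. 231.]
```

View pics/w7.png

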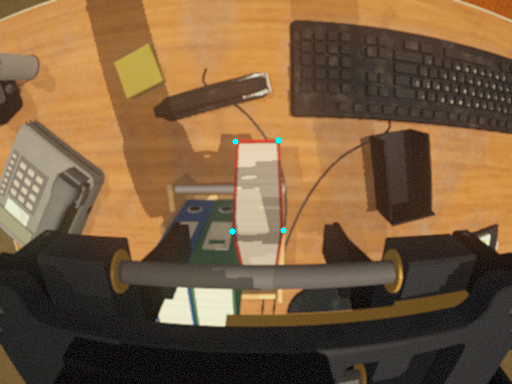

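The predicted top corners (236,142), (278,140), (233,231) and (284,230) match the picture, and the jaws straddle the binder. Descending now.

>>> {"op": "carry_out", "data": {"rows": [[-1,0,0.1,1,0],[-1,0,0,1,0],[-1,0,0,1,0],[-1,0,0,0.5,0],[-1,0,0,0,0]]}}

```text
time: 8.82
ee_pos: [0.4874, 0.0366, 0.1815]
eef_rot: [0.725, 0.689, -0.004, 0.006]
ft_force: [0.2, 0.3, 0.4]
width: 0.087
```

>>> {"op": "carry_out", "data": {"rows": [[-1,0,-0.05,0.4,0],[-1,0,0,0.35,0],[-1,0,0,0,0]]}}

```text
time: 9.07
ee_pos: [0.4875, 0.036, 0.1585]
eef_rot: [0.725, 0.689, -0.004, 0.007]
ft_force: [0.2, -0.2, -1.5]
width: 0.0867
```

>>> {"op": "carry_out", "data": {"rows": [[1,0,0,0,0],[1,0,0,0,0],[1,0,0,0,0],[1,0,0,0,0],[1,0,0,0,0],[1,0,0,0,0],[1,0,0,0,0]], "force": 25}}

```text
time: 9.65
ee_pos: [0.4904, 0.0364, 0.1627]
eef_rot: [0.725, 0.689, -0.002, 0.008]
ft_force: [-0.1, 0.2, -0.6]
width: 0.0485
```

>>> {"op": "carry_out", "data": {"rows": [[1,0,0,0,0],[1,0,0,0,0],[1,0,0,0,0]]}}

```text
time: 9.9
ee_pos: [0.4904, 0.0366, 0.1629]
eef_rot: [0.725, 0.689, -0.002, 0.008]
ft_force: [0.1, -0.4, -0.9]
width: 0.0437
```

>>> {"op": "carry_out", "data": {"rows": [[1,0,0.22,-0.13,0],[1,0,0.22,-0.13,0],[1,0,0.22,-0.13,0],[1,0,0.22,-0.13,0],[1,0,0,0,0],[1,0,0,0,0],[1,0,0,0,0]]}}

```text
time: 10.48
ee_pos: [0.5098, 0.0369, 0.1754]
eef_rot: [0.724, 0.69, -0.01, -0.0]
ft_force: [0.9, 0.7, -2.9]
width: 0.0438
```

Run:
```python
from h import *
P={}
for c in("side","top"):
    im=camera(c);P[c]=im
    for q in("binder_red_top","binder_red_spine"):print(c,q,[(np.round(x["xy"],1).tolist(),x["conf"]) for x in pinpoint(q,c)[:1]])
s=read_state();print(s["ee_pos"],s["ft_force"])
f=lambda x:cv2.resize(x[130:280,180:313],(399,450),interpolation=2)
cv2.imwrite("pics/v8.png",np.hstack([f(P["side"]),f(P["top"])]))
```

```text
side binder_red_top []
side binder_red_spine [([233.9, 222.8], 0.57)]
top binder_red_top [([263.6, 193.7], 0.7)]
top binder_red_spine [([285.9, 228.6], 0.72)]
[0.50967131 0.036836   0.17561404] [-0.34074777  0.67579373 -4.51731869]
```

View pics/v8.png

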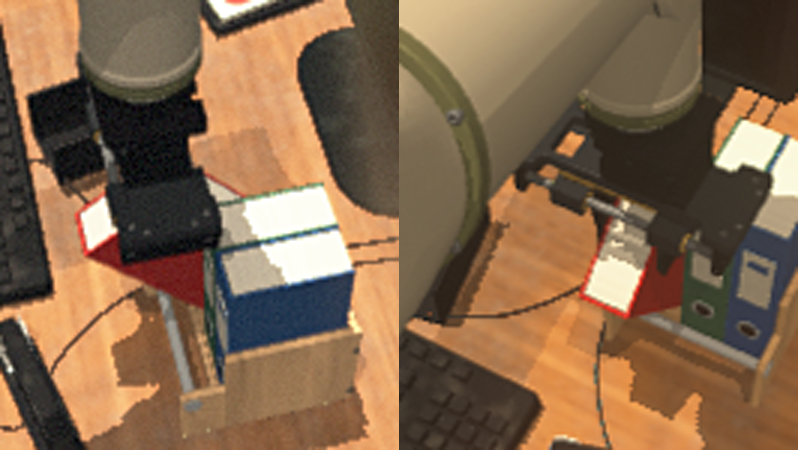

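Run:
```python
from h import *
a=tri({"side":(206.7,200),"top":(241.3,229)});b=tri({"side":(208.7,215),"top":(257,235)})
m=(a+b)/2;g=read_state()["ee_pos"]+[0,0,.005]
print(a,b,m,g);d=m-g
print(np.hypot(d[0],d[2]),"tilt",np.degrees(np.arctan2(-d[2],-d[0])+np.arctan2(.014,.0578)))
```

```text
[0.45648907 0.05950889 0.15716681] [0.45281714 0.01530058 0.16134796] [0.45465311 0.03740474 0.15925739] [0.50967131 0.036836   0.18061404]
0.059017871586060144 tilt 34.830581981958886
```

Tilt now measures about 35° with the foot in the bay, so stage 1 holds. Lifting.

>>> {"op": "carry_out", "data": {"rows": [[1,0,0,-0.5,0],[1,0,0,-0.6,0],[1,0,0,-0.6,0],[1,0,0,-0.6,0],[1,0,0,-0.6,0],[1,0,0,-0.6,0],[1,0,0,-0.6,0],[1,0,0,-0.6,0],[1,0,0,0,0]]}}

```text
time: 11.53
ee_pos: [0.5101, 0.0375, 0.3216]
eef_rot: [0.724, 0.689, -0.012, -0.0]
ft_force: [1.5, -0.4, -1.9]
width: 0.044
```

Run:
```python
from h import *
P={}
for c in("side","top"):
    im=camera(c);P[c]=im
s=read_state();print(s["ee_pos"],s["ft_force"],s["torque"],s["width"])
f=lambda x:cv2.resize(x[100:280,165:325],(400,450),interpolation=2)
cv2.imwrite("pics/v9.png",np.hstack([f(P["side"]),f(P["top"])]))
```

```text
[0.50902714 0.03745733 0.31814277] [-0.63131775  0.75194539 -3.25447474] [0.19243971 0.09882843 0.01774185] 0.044209562168630506
```

View pics/v9.png

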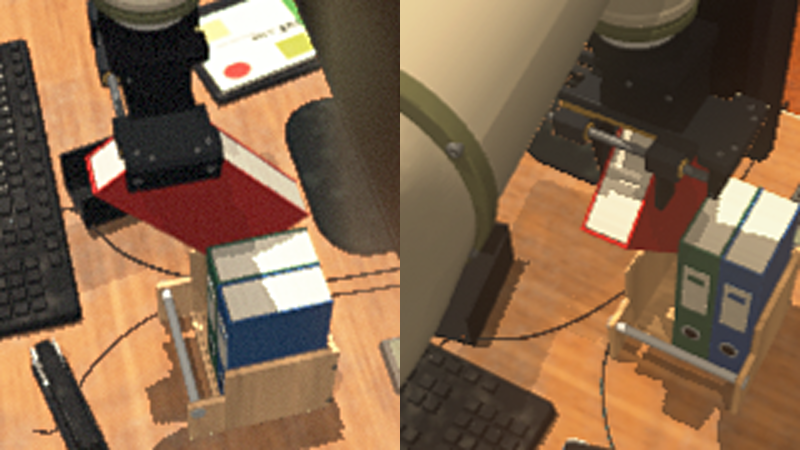

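Run:
```python
from rf import *
S=lambda u,v:np.array([165+u/2.5,100+v/2.5]);T=lambda u,v:np.array([165+(u-400)/2.5,100+v/2.5])
FL,FR=[-.05,.022,.195],[-.05,-.022,.195]
obs=[("side",FL,S(90,160)),("side",FR,S(95,195)),("side",[.05,-.022,0],S(308,215)),("side",[-.05,-.022,0],S(210,250)),("top",FL,T(585,228)),("top",FR,T(633,246))]
p,e=solve(obs,[.58,.037,.15,-.04,.6]);print(p.round(4),np.degrees(p[3:]),e.round(1))
g=read_state()["ee_pos"]+[0,0,.005]
print("grip in binder",pose(p).inv().apply(g-p[:3]).round(4))
print("foot",p[:3]+pose(p).apply([-.05,0,0]))
```

```text
[0.6085 0.036  0.179  0.0064 0.631 ] [ 0.36636121 36.15606122] [-2.1  0.1  0.4  1.3 -1.3 -0.3  5.6  7.5 -0.4 -0.9 -0.3 -0.8]
grip in binder [0.0047 0.0021 0.1751]
foot [0.56813959 0.03577118 0.14950249]
```

>>> {"op": "carry_out", "data": {"rows": [[1,0.5,0,0,0],[1,0.5,0,0,-0.5],[1,0.5,0,0,-0.5],[1,0.5,0,0,-0.5],[1,0.5,-0.2,0,-0.5],[1,0.5,-0.2,0,-0.45],[1,0.5,-0.3,0,0],[1,0.5,-0.3,0,0],[1,0.5,-0.3,0,0],[1,0.5,-0.3,0,0],[1,0.5,-0.3,0,0],[1,0.5,-0.3,0,0],[1,0,0,0,0]]}}

```text
time: 12.72
ee_pos: [0.4101, 0.2206, 0.3086]
eef_rot: [0.628, 0.778, -0.019, -0.006]
ft_force: [0.2, 0.9, -3.9]
width: 0.0441
```

>>> {"op": "carry_out", "data": {"rows": [[1,0.3,-0.1,0,0.5],[1,0.3,-0.1,0,0],[1,0,0,0,0]]}}

```text
time: 12.97
ee_pos: [0.3973, 0.2403, 0.3086]
eef_rot: [0.641, 0.767, -0.019, -0.005]
ft_force: [-0.1, 0.8, -3.7]
width: 0.0439
```

Run:
```python
from h import *
s=read_state();Q=R.from_quat(s["eef_rot"]);m=Q.as_matrix();print(s["ee_pos"],m.round(3).tolist())
th=np.radians(36.5);hx=np.array([np.cos(.163),np.sin(.163),0]);hy=np.array([-hx[1],hx[0],0])
g=s["ee_pos"]-m[:,2]*.005
d=g-[.512,.256,0];print("grip in holder",d@hx,d@hy,"binder yaw rel",np.degrees(np.arctan2(m[1,1],m[0,1])-.163))
by=m[:,1].copy();by[2]=0;by/=np.linalg.norm(by)
foot=g+by*.060-[0,0,.177];d=foot-[.512,.256,0];print("foot in holder",d@hx,d@hy,d[2])
for c in("side","top"):
    camera(c)
    for q in("binder_red","binder_red_spine","binder_red_top"):print(c,q,[(np.round(x["xy"],1).tolist(),x["conf"]) for x in pinpoint(q,c)[:1]])
```

```text
[0.39734333 0.24028689 0.30855657] [[-0.178, 0.983, -0.032], [0.984, 0.178, -0.022], [-0.016, -0.035, -0.999]]
grip in holder -0.11551142473730629 0.0031855051451246588 binder yaw rel 0.9107332723073968
foot in holder -0.05551900438905437 0.004139182637075164 0.1365527931142147
side binder_red [([201.7, 140.5], 0.74)]
side binder_red_spine [([167.8, 136.0], 0.7)]
side binder_red_top [([271.2, 256.5], 0.18)]
top binder_red [([180.2, 182.3], 0.85)]
top binder_red_spine [([159.5, 205.6], 0.86)]
top binder_red_top [([153.0, 159.4], 0.96)]
```

>>> {"op": "carry_out", "data": {"rows": [[1,0,0.1,0.6,0],[1,0,0.1,0.6,0],[1,0,0.1,0.6,0],[1,0,0,0.6,0],[1,0,0,0.6,0],[1,0,0,0.3,0],[1,0,0,0,0]]}}

```text
time: 13.95
ee_pos: [0.4075, 0.2357, 0.2067]
eef_rot: [0.644, 0.765, -0.017, -0.004]
ft_force: [-0.3, 0.2, -2.7]
width: 0.0433
```

```bash
cat > chk.py <<'E'
from h import *
def chk(th):
    s=read_state();m=R.from_quat(s["eef_rot"]).as_matrix();print(s["ee_pos"],m[:,2].round(3),s["ft_force"].round(1),s["width"])
    hx=np.array([np.cos(.163),np.sin(.163),0]);hy=np.array([-hx[1],hx[0],0])
    g=s["ee_pos"]-m[:,2]*.005
    by=m[:,1].copy();by[2]=0;by/=np.linalg.norm(by);t=np.radians(th)
    fx=-.0568*np.cos(t)+.178*np.sin(t);fz=.178*np.cos(t)+.0568*np.sin(t)
    d=g+by*fx-[0,0,fz]-[.512,.256,0];print("foot in holder",d@hx,d@hy,d[2],"yaw",np.degrees(np.arctan2(m[1,1],m[0,1])-.163))
E
python3 - <<'E'
from chk import *
chk(36.5)
a=camera("side");b=camera("top")
f=lambda x:cv2.resize(x[90:250,115:275],(400,400),interpolation=2)
cv2.imwrite("pics/v11.png",np.hstack([f(a),f(b)]))
E
```

```text
[0.40745861 0.23572559 0.20671047] [-0.029 -0.02  -0.999] [-0.3  0.2 -2.7] 0.043298555963994075
foot in holder -0.046070000857276805 -0.0025337750891953363 0.03483491827288129 yaw 0.4085865591674031
```

View pics/v11.png

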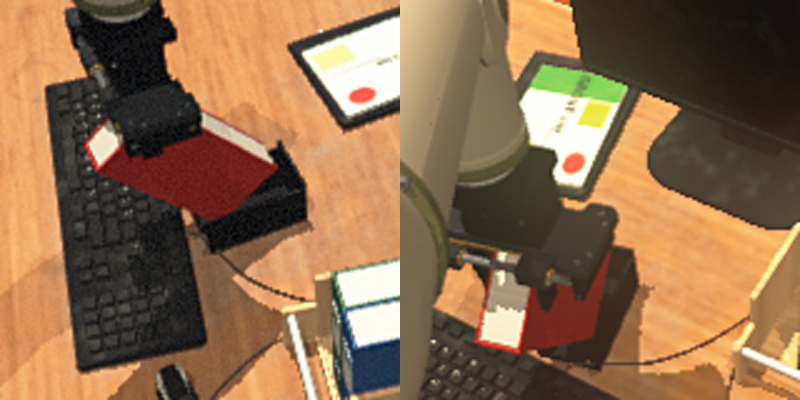

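The binder hangs between the holder walls, front top edge at side (150,150), underside corners at about (199,178) and (226,157).

Run:
```python
from rf import *
S=lambda u,v:np.array([115+u/2.5,90+v/2.5]);T=lambda u,v:np.array([115+(u-400)/2.5,90+v/2.5])
FL,FR=[-.05,.022,.195],[-.05,-.022,.195]
obs=[("side",FL,S(88,150)),("side",FR,S(97,172)),("side",[.05,-.022,0],S(277,168)),("side",[-.05,-.022,0],S(210,220)),("top",FL,T(480,342)),("top",FR,T(523,352))]
p,e=solve(obs,[.5,.256,.05,.16,.6]);print(p.round(4),np.degrees(p[3:]),e.round(1))
g=read_state()["ee_pos"]+[0,0,.005]
print("grip in binder",pose(p).inv().apply(g-p[:3]).round(4))
f=p[:3]+pose(p).apply([-.05,0,0]);h=p[:3]+pose(p).apply([.05,0,0])
hx=np.array([np.cos(.163),np.sin(.163),0]);hy=np.array([-hx[1],hx[0],0])
for q in(f,h):d=q-[.512,.256,0];print(d@hx,d@hy,d[2])
```

```text
[0.5045 0.2553 0.0625 0.2151 0.6349] [12.32193947 36.37726001] [-1.8 -1.3  0.7  1.2 -0.7 -0.2  2.5  2.2 -0.8 -0.1  0.3 -0.3]
grip in binder [0.0106 0.002  0.1799]
-0.04773788961545571 -0.0015446040663595838 0.03284264692996097
0.032665962304431286 0.0026448782357881033 0.09215258567959103
```

>>> {"op": "carry_out", "data": {"rows": [[1,0.06,-0.2,0.3,0],[1,0,0,0.3,0],[1,0,0,0.25,0],[1,0,0,0,0]]}}

```text
time: 14.38
ee_pos: [0.402, 0.2379, 0.1843]
eef_rot: [0.644, 0.765, -0.013, -0.004]
ft_force: [-0.1, -0.4, -3.6]
width: 0.0439
```

```bash
python3 -c "
from chk import *
chk(36.5)"
```

```text
[0.40204825 0.23792663 0.18432937] [-0.022 -0.015 -1.   ] [-0.1 -0.4 -3.6] 0.04388804318811666
foot in holder -0.05108785132072121 0.0005211103750792508 0.012455100949958525 yaw 0.4328253231811215
```

Still about 5 mm up. I'll lower gently until it touches.

>>> {"op": "carry_out", "data": {"rows": [[1,0,0,0.15,0],[1,0,0,0.15,0],[1,0,0,0,0]]}}

```text
time: 14.63
ee_pos: [0.4021, 0.2381, 0.1747]
eef_rot: [0.644, 0.765, -0.012, -0.003]
ft_force: [0.1, -1.3, -2.9]
width: 0.0439
```

>>> {"op": "carry_out", "data": {"rows": [[1,0,0,0.1,0],[1,0,0,0,0],[1,0,0,0,0],[1,0,0,0,0]], "force": 10}}

```text
time: 14.97
ee_pos: [0.4029, 0.2386, 0.1732]
eef_rot: [0.644, 0.765, -0.011, -0.003]
ft_force: [0.2, 0.2, -4.3]
width: 0.0438
```

Run:
```python
from chk import *
chk(36.5)
for c in("side","top"):
    camera(c)
    for q in("binder_red","binder_red_spine","binder_red_top"):print(c,q,[(np.round(x["xy"],1).tolist(),round(x["conf"],2)) for x in pinpoint(q,c)[:1]])
```

```text
[0.40290535 0.23860839 0.17322842] [-0.02  -0.013 -1.   ] [ 0.2  0.2 -4.3] 0.04378879716095748
foot in holder -0.05014645991367519 0.0010507448353789509 0.0013545847561246271 yaw 0.43721520282999965
side binder_red [([211.9, 169.3], 0.63)]
side binder_red_spine [([172.9, 169.5], 0.78)]
side binder_red_top [([239.6, 235.9], 0.6)]
top binder_red [([186.0, 211.2], 0.97)]
top binder_red_spine [([171.2, 234.5], 0.74)]
top binder_red_top [([164.0, 194.9], 0.85)]
```

>>> {"op": "carry_out", "data": {"rows": [[1,0,0,0.15,0],[1,0,0,0.15,0],[1,0,0,0,0],[1,0,0,0,0]]}}

```text
time: 15.7
ee_pos: [0.4039, 0.2392, 0.1668]
eef_rot: [0.644, 0.765, -0.009, -0.003]
ft_force: [0.3, -0.0, -3.2]
width: 0.0441
```

```bash
cat > est.py <<'E'
from rf import *
def est(n=3):
    B=dict(binder_red=[0,0,0],binder_red_spine=[-.05,0,.0975],binder_red_top=[.05,0,.195]);obs=[]
    for k in range(n):
        for c in("side","top"):
            camera(c)
            for q,b in B.items():
                for x in pinpoint(q,c)[:1]:
                    if x["conf"]>.4 and np.linalg.norm(np.array(x["xy"])-proj(c,[.5,.25,.08]))<60: obs.append((c,b,np.array(x["xy"])))
    s=read_state();g=s["ee_pos"]+[0,0,.005]
    p,e=solve(obs,[.5,.256,.05,.163,.5]);hx=np.array([np.cos(.163),np.sin(.163),0]);hy=np.array([-hx[1],hx[0],0])
    print("pose",p.round(4),"tilt",np.degrees(p[4]).round(1),"yawrel",np.degrees(p[3]-.163).round(1),"rms",np.sqrt((e**2).mean()).round(1),len(obs))
    for n,b in dict(org=[0,0,0],foot=[-.05,0,0],heel=[.05,0,0]).items():
        d=p[:3]+pose(p).apply(b)-[.512,.256,0];print(n,np.round([d@hx,d@hy,d[2]],4))
    print("grip in binder",pose(p).inv().apply(g-p[:3]).round(4),s["ft_force"].round(1))
    return p
E
python3 -c "
from est import *
est(2)"
```

```text
pose [0.5039 0.2542 0.0384 0.1627 0.709 ] tilt 40.6 yawrel -0.0 rms 1.5 10
org [-0.0083 -0.0005  0.0384]
foot [-0.0462 -0.0004  0.0059]
heel [ 0.0297 -0.0005  0.071 ]
grip in binder [0.0099 0.0013 0.1671] [ 0.1 -0.7 -3.4]
```

>>> {"op": "carry_out", "data": {"rows": [[1,0,0.25,-0.03,0],[1,0,0.3,-0.06,0],[1,0,0.3,-0.06,0],[1,0,0.3,-0.05,0],[1,0,0.3,-0.03,0],[1,0,0,0,0]]}}

```text
time: 17.0
ee_pos: [0.4514, 0.2471, 0.1741]
eef_rot: [0.644, 0.765, -0.009, -0.003]
ft_force: [0.0, -0.1, -3.1]
width: 0.0444
```

```bash
python3 -c "
from est import *
s=read_state();print(s['ee_pos'],s['width'])
est(2)"
```

```text
[0.45140676 0.24706274 0.17407634] 0.044399145058374626
pose [0.5217 0.2581 0.037  0.237  0.5542] tilt 31.8 yawrel 4.2 rms 1.2 8
org [0.0099 0.0005 0.037 ]
foot [-0.0325 -0.0026  0.0107]
heel [0.0523 0.0037 0.0633]
grip in binder [0.013  0.0061 0.1592] [-0.6 -0.2 -3.3]
```

The foot slid back until the heel met the holder's back wall. That works in my favour: pushing on with the heel held by the wall turns the binder upright.

>>> {"op": "carry_out", "data": {"rows": [[1,0,0.25,0,0],[1,0,0.25,0,0],[1,0,0.25,-0.03,0],[1,0,0.25,-0.03,0],[1,0,0,0,0]]}}

```text
time: 18.22
ee_pos: [0.4817, 0.2529, 0.176]
eef_rot: [0.644, 0.765, -0.01, -0.003]
ft_force: [-0.7, 0.1, -2.7]
width: 0.0439
```

```bash
python3 -c "
from est import *
s=read_state();print(s['ee_pos'],s['width'])
est(2)"
```

```text
[0.48174645 0.25289872 0.1760497 ] 0.043882853771305984
pose [0.52   0.2603 0.0076 0.1378 0.2885] tilt 16.5 yawrel -1.4 rms 1.8 9
org [0.0086 0.0029 0.0076]
foot [-0.0393  0.0041 -0.0067]
heel [0.0565 0.0017 0.0218]
grip in binder [ 0.0105 -0.0019  0.178 ] [-0.2  0.1 -2.5]
```

>>> {"op": "carry_out", "data": {"rows": [[1,0,0.25,0,0],[1,0,0.25,0,0],[1,0,0.25,0.04,0],[1,0,0.25,0.06,0],[1,0,0.2,0.06,0],[1,0,0,0,0]]}}

```text
time: 19.52
ee_pos: [0.5187, 0.2597, 0.1696]
eef_rot: [0.643, 0.766, -0.011, -0.004]
ft_force: [-1.0, -0.2, -1.4]
width: 0.0436
```

```bash
python3 -c "
from est import *
s=read_state();print(s['ee_pos'],s['width'])
est(2)"
```

```text
[0.51868078 0.25966771 0.16964181] 0.043593130060081545
pose [ 0.5261  0.2671 -0.001   0.1475  0.108 ] tilt 6.2 yawrel -0.9 rms 1.5 10
org [ 0.0157  0.0086 -0.001 ]
foot [-0.034   0.0094 -0.0064]
heel [0.0655 0.0079 0.0044]
grip in binder [ 0.0094 -0.006   0.1764] [-0.9 -0.7 -4.1]
```

>>> {"op": "carry_out", "data": {"rows": [[1,0,0.2,0.05,0],[1,0,0.1,0.05,0],[1,0,0,0,0],[0.2,0,0,0,0],[-0.3,0,0,0,0],[-1,0,0,0,0],[-1,0,0,0,0],[-1,0,0,0,0],[-1,0,0,0,0]]}}

```text
time: 21.07
ee_pos: [0.5283, 0.2619, 0.1685]
eef_rot: [0.643, 0.766, -0.009, -0.004]
ft_force: [-0.6, 0.4, 0.9]
width: 0.0693
```

```bash
python3 -c "
from est import *
s=read_state();print(s['ee_pos'],s['width'])
est(3)"
```

```text
[0.52833451 0.26193159 0.16848998] 0.06929412433153402
pose [0.5206 0.2604 0.004  0.1074 0.0268] tilt 1.5 yawrel -3.2 rms 1.2 14
org [0.0092 0.003  0.004 ]
foot [-0.0407  0.0058  0.0026]
heel [0.0591 0.0002 0.0053]
grip in binder [0.0123 0.0006 0.169 ] [-0.1  0.2 -0. ]
```

The binder is upright, about 8 mm behind the holder's centre against the back wall, which is within the limits. Retracting.

>>> {"op": "carry_out", "data": {"rows": [[-1,0,0,0,0],[-1,0,0,0,0],[-1,0,0,0,0],[-1,0,0,-0.3,0],[-1,0,0,-0.6,0],[-1,0,0,-1,0],[-1,0,0,-1,0],[-1,0,0,-1,0],[-1,0,0,-1,0],[-1,0,0,0,0],[-1,0,0,0,0]]}}

```text
time: 23.18
ee_pos: [0.5298, 0.2625, 0.3254]
eef_rot: [0.643, 0.766, -0.01, -0.004]
ft_force: [0.1, 0.5, -1.2]
width: 0.0871
```

Run:
```python
from est import *
print(read_state()["ee_pos"]);est(2)
a=camera("side");b=camera("top")
f=lambda x:cv2.resize(x[100:300,140:340],(400,400),interpolation=2)
cv2.imwrite("pics/v12.png",np.hstack([f(a),f(b)]))
```

```text
[0.52979569 0.26245367 0.32539701]
pose [ 0.5203  0.2615 -0.0025  0.1383 -0.0097] tilt -0.6 yawrel -1.4 rms 1.1 12
org [ 0.0091  0.0041 -0.0025]
foot [-0.0409  0.0053 -0.002 ]
heel [ 0.0591  0.0028 -0.003 ]
grip in binder [ 0.006  -0.0005  0.3312] [ 0.  -1.2 -0.9]
```

View pics/v12.png

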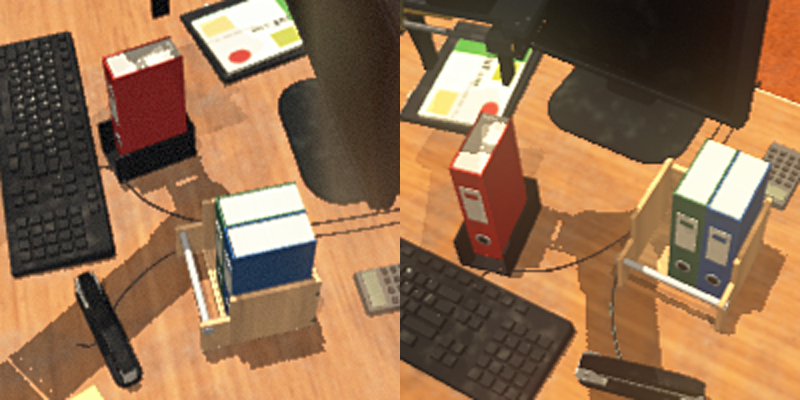

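The red binder stands upright in the holder with its spine to the open front. The gripper is clear, and the rack, stapler and calculator look undisturbed. Handing in.

```bash
python3 -c "
from bench import *
print(close_job())"
```

```text
the job is handed in; nothing more can be done
None
```

The red binder is standing upright in the black holder with its spine towards the open front, and I handed the job in at about 23 s of the 64 s allowed.

**What I did:** I tipped the binder forward with closed fingers behind its top edge. I gripped it near its top middle rather than at mid-spine, because the tool only points down. After lifting it into the holder, I set its foot on the floor and turned it upright by pushing its heel against the back wall.

**Last checks:**
- **Position:** the binder is within about 1° of vertical and square to within about 1.5°. Its centre is about 9 mm behind the holder's centre and 4 mm to the side.
- **Surroundings:** in the last picture the blue and green binders were upright in the rack, and the stapler and calculator looked unmoved. The gripper was clear of everything.

**Things that differed from the plan:**
- **Lean angle:** the binder fell further than the expected 33°, to about 48°, right at the upper limit for the tipping step. I gripped it and held it at about 35° for roughly 0.25 s or more with its foot still in the bay, so I believe that step is met.
- **Height reading:** the last estimate put the underside at -2.5 mm, about 8 mm below the holder floor, which is impossible. I took this as vision error, because the picture shows the binder resting on the floor.
- **Foot slip:** while being turned upright, the foot slid back about 14 mm to the back wall, so the binder stands against that wall, within the allowed range.

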